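# Wedge a gel cassette into the vertical gel tank

## Task

Take the gel cassette from the draining rack and lower it (do not drop it) upright into the open slot of the gel tank, standing on the rest strip. Then slide the wedge, thin end down, into the gap that is wide enough for it, between the cassette and the tank's long wall, and push it down firmly until it binds and the cassette sits flush against the core's gasket. Finish still holding the wedge and bearing down on it, do not let go; leave everything else where it is.

Things in the scene. Friction and masses are not known exactly. Their poses are not given: they have to be found in the camera images.
- tank: Clear vertical gel tank, fixed, 128 (own x) x 112 (own y) x 84 high; walls 4, floor 6 thick. Origin: centre of underside, z up. A slot runs along x on the +y and the -y side of the core. Each long wall (inner face y = +-52) has two upright thrust ribs inside (12 wide, at x = +-26), faces at y = +-46, tops 52 above the origin.
- core: White buffer core, fixed in the middle of the tank, axes parallel to the tank's. Origin: centre of its underside, on the tank floor (6 mm above the bench). 118 x 44 (own y) x 84 high; two thin contact posts at x = +-52 reach 106. Its two upright rubber gasket faces are at y = +22 and y = -22.
- dam: Grey blanking dam, fixed, 100 x 14 x 86 high; origin at the centre of its underside, on the tank floor. It stands in the slot on one side of the core (centred at core y = +29.5 or -29.5, differs from run to run); the gap left behind it narrows from 9 mm at the rib tops to 1: not wide enough for the wedge. The other slot is the open one.
- rest: Smooth plastic rest strip, fixed, 100 x 15 x 4 high, on the tank floor in the open slot (core y = +29.5 or -29.5, away from the dam). Origin: centre of its underside. The cassette stands on it: underside 10, top 120 mm above the bench. The slot is 120 long; with the cassette at the gasket the gap left behind it narrows from 15 mm at the rib tops to 6.
- rack: White draining rack, fixed, 116 (own x) x 214 (own y), base 6 thick, fences up to 51 high. Origin: centre of underside. Slots run along own x: wide ones at y = +85 and -85 (cassette in one, glass plates in the other), one at y = 0 (wedge), narrow ones at y = +-44.
- cassette: Gel cassette: white framed pane, 100 (own x) x 9 (own y) x 110 high, 110 g, both faces alike; its top 30 mm is a solid band to pinch across the 9 mm. Origin: centre of underside, z up. Starts upright in a wide slot of the rack (11 mm wide: it may lean 2 degrees), underside 6 mm above the bench.
- wedge: Smooth grey wedge, 146 high, thin end down, 90 g, both faces alike. Origin: centre of underside. 80 wide (own x) up to 80 high; 4 thick (own y) at the bottom, both flanks tapering to 12 at 20 high; above 80 a stem 52 x 12 to pinch. Starts in the rack, underside at 6 mm. In its gap it binds with its top about 172 mm above the bench; a push of about 20 N then clamps the cassette.
- glass: Bystander: pair of glass plates, 100 x 8.5 x 78 mm high, stands in the rack's other wide slot (the cassette is 32 mm taller); sizes in mm, origin at the centre of its underside.
- comb: Bystander: white well comb, 90 x 4 x 58 high, stands in a narrow slot of the rack; sizes in mm, origin at the centre of its underside.
- microplate: Bystander: white 96-well plate, 128 x 86 x 14.5; sizes in mm, origin at the centre of its underside.
- tipbox: Bystander: pipette-tip box, 122 x 84 x 70 high; sizes in mm, origin at the centre of its underside.
- tuberack: Bystander: tube rack with small capped tubes, 100 x 170 x 57 high; sizes in mm, origin at the centre of its underside.
- bottle: Bystander: glass reagent bottle, 72 dia x 150 high; sizes in mm, origin at the centre of its underside.
- timer: Bystander: flat bench timer, 70 x 60 x 20; sizes in mm, origin at the centre of its underside.
- tanklid: Bystander: clear lid of the tank lying on the bench, 140 x 124 x 36 high; sizes in mm, origin at the centre of its underside.

How it is judged:
By the outcome, as a careful person would: the job done as asked, in the order asked, and still so for the second after the job is handed in, while the arm keeps its last pose, push and grip.
It also fails if it takes over 61 s, if anything falls off the work surface, if the arm or the gripper's body presses on something with over 40 N, if the wrist force passes 120 N, or if a joint passes its speed limit or range.

## Robot

A 7-joint arm with a two-finger parallel gripper is mounted at the origin on the work surface. World frame = base frame: x ahead of the robot, y to its left, z up, the work surface at z = 0. Lengths are in m, angles in rad, forces in N, time in s.
With the tool pointing down it reaches from about 0.4 to 0.925 m from the base axis. Payload 5.6 kg.
Tool frame: the origin (TCP) lies midway between the tips of the shut fingers; the grasp point (between the pads) lies grip_point_offset behind it (grip_point_offset is the distance from the TCP to the grasp point, in m); z points along the fingers, y is the direction in which the jaws open and shut (so a half turn about z gives the same grasp; the last joint's range is limited). The gripper opens to 85 mm and grips with 20 to 120 N. Pads are 22 mm wide; open, the fingers measure 114 mm over their backs; the gripper's body (76 mm by 85 mm) begins 54 mm behind the grasp point. The pads swing forward as they close: fully open they stand 13 mm farther back than shut.
Start: joints at [1.102, 0.468, -0.012, 1.603, 0.006, 1.071, -0.056], TCP at [0.268, -0.592, 0.231] pointing down, gripper open.
Joint ranges: [-2.53, 2.53], [-0.31, 2.02], [-1.57, 1.55], [0.28, 2.44], [-1.29, 4.43], [0.15, 1.84], [-2.92, 2.92]. Speed limits (rad/s): [2.57, 2.57, 3.14, 3.14, 3.14, 3.14, 3.14].

## Interface

Orientations are given as a 3x3 rotation matrix whose columns are the frame's x, y, z axes.
In Python, from workcell import * gives the robot as it stands. The module is installed in compiled form; this text tells all that it offers.
- The arm moves only by the tool drive_tool, never from a script. Its arguments are lists of equal length, an entry for each row: "offset": the shift along the tool's x, y, z in m, a list of three; "yaw": the turn about the tool's z in rad. In form: {"offset": [[dx, dy, dz], ...], "yaw": [yaw, ...]}. A call has 1 to 20 rows; each row shifts and turns the commanded pose from where the row before left it, along the tool's axes as they then stand; what a row does not reach is not made up. A row lasts 1/12 s, in which the tool goes at most 41.7 mm and 7.16 degrees, less where a joint would pass 70% of its speed; a pose out of reach is approached as far as the arm can. A call is refused whole if a number of a shift passes 0.0417 or a number of a turn 0.125, either way. A call with a gripper value outside its range is refused whole. "fingers" is the closure, from -1 (fully open) to 1 (shut), so that 0 is half open, set as the call begins (left out, the last holds). The fingers move at their own pace and stop on an object; "grip_force" is the grip in N (left out, the last holds). Time passes only in rows, so rows that do not move let the fingers close. It gives the time, the measured TCP pose, the force and the opening at its end, in the units of the state.
- get_state(): the state, without advancing time (a new reading comes with each control period).
- snapshot(name): name is "scene" or "top"; returns the picture (384x512x3 uint8, blue, green, red); there is no depth.
- calibration(name): a dict with "intrinsics" (3x3 intrinsics, pixels), "k1" (the pictures are not rectified: a ray, as slopes to the right and down, at radius r is drawn at 1 + k1 r^2 times it, then the intrinsics apply), "xyz" and "orientation" of the camera in the world. Camera axes: x right, y up, looking along -z (the intrinsics and any distortion apply to the point x, -y, -z); pixel columns grow to the right and rows downward; lengths in m; the calibration is good to about 2 mm. A picture is of the moment at which its call begins. calibration takes no time and is no camera call.
- close_job(): hands the job in, once; it reports no verdict.
Trained networks look in the newest picture that a camera, given by its name, has taken for a name from the list of things; names that differ only in an ending like _2 or _b are one class to them, and where a whole thing is asked for, a point or a joint stands for the part that bears it (a point fixed in the world has none). Each returns a list of dicts, best first, with "conf" (0 to 1); they miss things now and then, are a little off and sometimes report something else, mostly with a low value. They report only what shows in the picture. A call takes as long as a camera call.
- recognise(camera, name): "position" ([column, row] in pixels, amid what is visible of it).
- place_of(camera, name): "position" ([column, row] in pixels: a listed point, or the origin of a listed thing).
The state is a dict: "t": time; "q": joint angles; "joint_velocities": joint speeds; "tau": joint torques, N m; "position": TCP position; "tcp_rot": TCP orientation; "ft_force": force on the tool from outside, world axes, zero at the start; "wrist_torque": the same for the moment, N m; "finger_gap": finger opening in m.
Only numpy, scipy, OpenCV 4.12 (cv2) and the standard library are available. Lean on these libraries where they do the work, as an engineer would, in place of code of your own. Each camera call takes 0.05 s, during which the arm holds its last target.

## Working session

There is one attempt and no reset: what is moved stays moved. The work goes in short steps, Python scripts to look and compute and a tool call to move; the robot and the scene stay as the last step left them, time stands still between calls to the robot, and variables do not carry over. Pictures are saved under pics/ and viewed, and the job is handed in when it is done.

Besides the shell and the picture viewer there is one more tool, called after "Emit:" by a JSON object that holds its "api" and its "payload", one argument or row to a line. drive_tool: Moves the arm, as the interface text tells. Its arguments: {"type":"object","properties":{"offset":{"type":"array"},"yaw":{"type":"array"},"fingers":{"type":"number"},"grip_force":{"type":"number"}},"required":["offset","yaw"]}

```bash
mkdir -p pics
python3 - <<'E'
from workcell import *
import cv2
s=get_state(); print({k:(v if not hasattr(v,'tolist') else v.tolist()) for k,v in s.items()})
for n in ("scene","top"):
    cv2.imwrite(f"pics/{n}0.png",snapshot(n)); c=calibration(n); print(n,c)
for n in ("scene","top"):
    for o in ("tank","core","dam","rest","rack","cassette","wedge","glass"):
        print(n,o,[(d['position'],d['conf']) for d in place_of(n,o)][:2],[(d['position'],d['conf']) for d in recognise(n,o)][:2])
E
```

```text
{'t': 0.0, 'q': [1.1019966591714285, 0.4684081835518017, -0.01158546486469933, 1.603646653517677, 0.005960701342694943, 1.0714120744973863, -0.05629019264557437], 'joint_velocities': [0.0009473751517990049, 0.0001223987611945135, -0.0013626755702069936, -0.00047252499073491006, -0.0008539435409296592, -0.0007311340709211384, -0.0015672648461854339], 'tau': [-0.0007699193338339683, -53.23791146278381, 0.020884868572466075, -25.13034760951996, 0.011331382265780121, 0.007738396525382996, -1.104704381305055e-05], 'position': [0.26818080754304946, -0.5914645624182545, 0.23030866728746624], 'tcp_rot': [[0.9107451829442094, 0.4129679028293693, -0.0008502803252670437], [0.4129687659052261, -0.9107437272680436, 0.0016314498541567643], [-0.0001006510478139949, -0.0018369743124873816, -0.9999983076959389]], 'ft_force': [0.40574729516638014, 0.278987448791891, -0.2436371429288335], 'wrist_torque': [0.058414841397283215, -0.023889768585188195, -0.0067427999426861104], 'finger_gap': 0.08510905866764196}
scene {'intrinsics': array([[359.62577516,   0.        , 258.787869  ],
       [  0.        , 3
[... 1200 characters left out ...]
3.1, 155.4], 0.84)] [([327.9, 138.8], 0.95)]
scene glass [([303.9, 167.4], 0.65)] [([302.5, 159.2], 0.85)]
top tank [([301.7, 197.7], 0.69)] [([315.0, 196.4], 0.81)]
top core [([302.2, 196.8], 0.9), ([164.9, 202.7], 0.16)] [([304.7, 195.4], 0.72), ([312.1, 198.4], 0.38)]
top dam [([291.9, 198.5], 0.55)] [([296.3, 198.4], 0.66)]
top rest [([215.4, 246.6], 0.67)] [([293.9, 202.0], 0.7)]
top rack [([165.4, 204.6], 0.64), ([302.2, 195.6], 0.32)] [([167.7, 204.2], 0.82)]
top cassette [([135.5, 207.9], 0.67)] [([128.8, 205.0], 0.69)]
top wedge [([162.6, 203.5], 0.8)] [([158.5, 203.1], 0.56)]
top glass [([192.2, 197.1], 0.61), ([161.4, 122.9], 0.42)] [([190.4, 197.4], 0.79), ([175.2, 200.6], 0.69)]
```

Run:
```python
import cv2
a=cv2.imread("pics/scene0.png");b=cv2.imread("pics/top0.png")
print(a.shape)
cv2.imwrite("pics/s1.png",cv2.resize(a[60:285,120:420],None,fx=2.66,fy=2.66,interpolation=cv2.INTER_CUBIC))
cv2.imwrite("pics/t1.png",cv2.resize(b[100:300,90:356],None,fx=3,fy=3,interpolation=cv2.INTER_CUBIC))
```

```text
(384, 512, 3)
```

View pics/scene0.png

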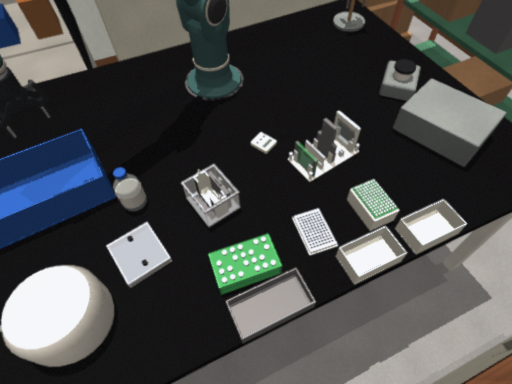

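View pics/s1.png

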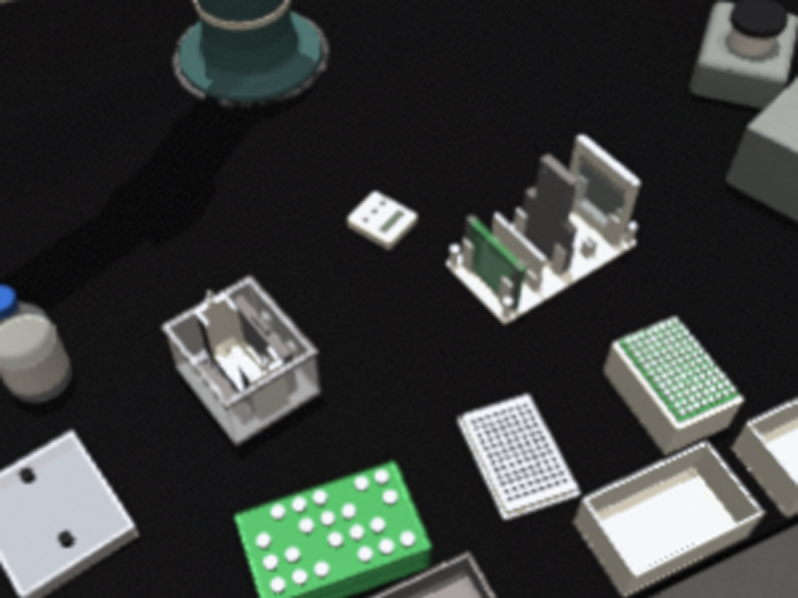

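View pics/t1.png

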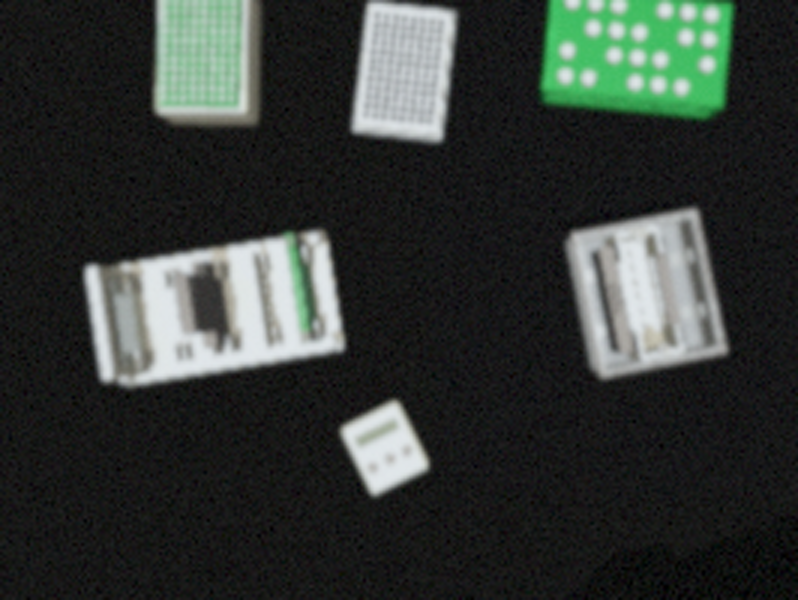

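View pics/top0.png

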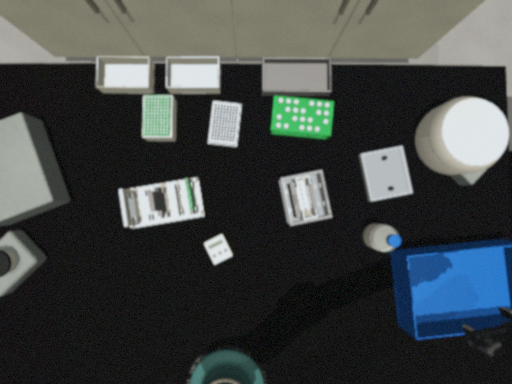

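The top view shows the cassette in the rack's leftmost slot at px (128,205), the wedge at (160,203), glass at (190,197) and the tank at (305,197). I'll zoom in and fit models.

```bash
cat > h.py <<'E'
import numpy as np, cv2
from workcell import *
def proj(n,P):
    c=calibration(n); R=np.array(c['orientation']); p=(np.atleast_2d(P)-c['xyz'])@R
    u=np.stack([p[:,0],-p[:,1]],1)/(-p[:,2:3]); r2=(u**2).sum(1,keepdims=True)
    u=u*(1+c['k1']*r2); K=c['intrinsics']
    return u*[K[0,0],K[1,1]]+[K[0,2],K[1,2]]
def unproj(n,px,z):
    c=calibration(n); K=c['intrinsics']; d=(np.array(px,float)-[K[0,2],K[1,2]])/[K[0,0],K[1,1]]; u=d.copy()
    for _ in range(20): u=d/(1+c['k1']*(u**2).sum())
    v=np.array(c['orientation'])@np.array([u[0],-u[1],-1]); o=np.array(c['xyz']); return o+v*(z-o[2])/v[2]
def body(pose,P):  # pose x,y,yaw ; P mm -> world m
    x,y,a=pose; P=np.atleast_2d(P)/1000.; c,s=np.cos(a),np.sin(a)
    return np.stack([x+c*P[:,0]-s*P[:,1],y+s*P[:,0]+c*P[:,1],P[:,2]],1)
def box(lx,ly,z0,z1,cx=0,cy=0):
    return np.array([[cx+i*lx/2,cy+j*ly/2,z] for z in (z0,z1) for i,j in((-1,-1),(1,-1),(1,1),(-1,1))],float)
BE=[(0,1),(1,2),(2,3),(3,0),(4,5),(5,6),(6,7),(7,4),(0,4),(1,5),(2,6),(3,7)]
E
python3 - <<'E'
from h import *
t=[unproj('top',p,.01)[:2] for p in [(301.9,197)]]+[unproj('scene',p,.0)[:2] for p in [(201.8,208.1),(212,201)]]
print(t)
for n,p in (('top',(165.4,204.6)),('scene',(325.1,153))): print(unproj(n,p,0))
for k,(n,x0,y0,w,h) in enumerate([('top',275,160,66,66),('top',112,170,100,66),('scene',175,160,70,70),('scene',280,105,90,80)]):
    b=cv2.imread(f"pics/{n}0.png")[y0:y0+h,x0:x0+w]; f=600/max(w*.75,h); f=int(f)
    b=cv2.resize(b,None,fx=f,fy=f,interpolation=cv2.INTER_CUBIC)
    for i in range(0,w,10): cv2.putText(b,str(x0+i),(i*f,10),0,.35,(0,255,255)); cv2.line(b,(i*f,12),(i*f,18),(0,255,255))
    for i in range(10,h,10): cv2.putText(b,str(y0+i),(0,i*f),0,.35,(0,255,255))
    cv2.imwrite(f"pics/z{k}.png",b)
E
```

```text
[array([ 0.54798558, -0.21831092]), array([ 0.54977213, -0.25649217]), array([ 0.53926195, -0.21911562])]
[0.52404368 0.18370696 0.        ]
[0.52651968 0.19559138 0.        ]
```

View pics/z0.png

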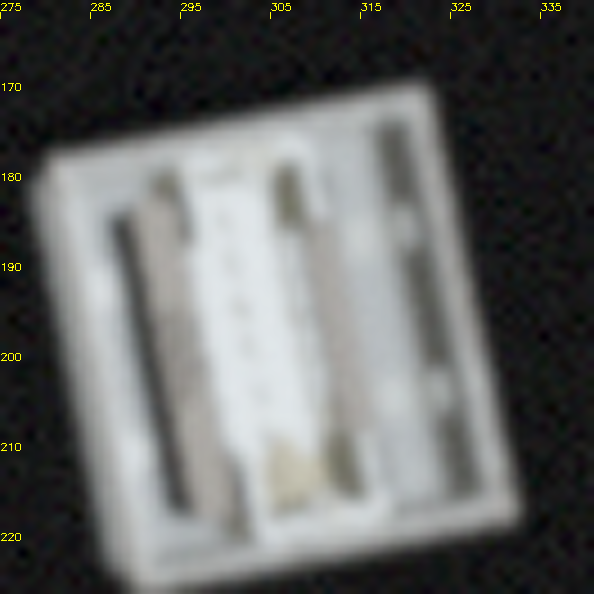

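View pics/z1.png

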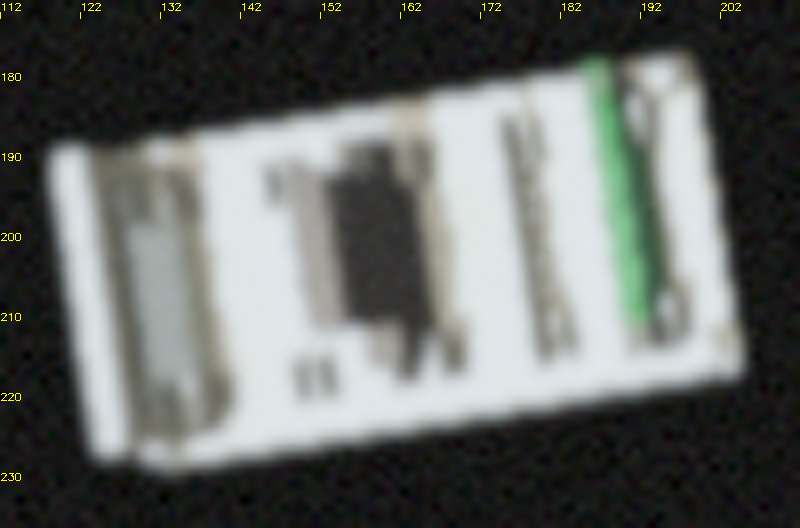

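View pics/z2.png

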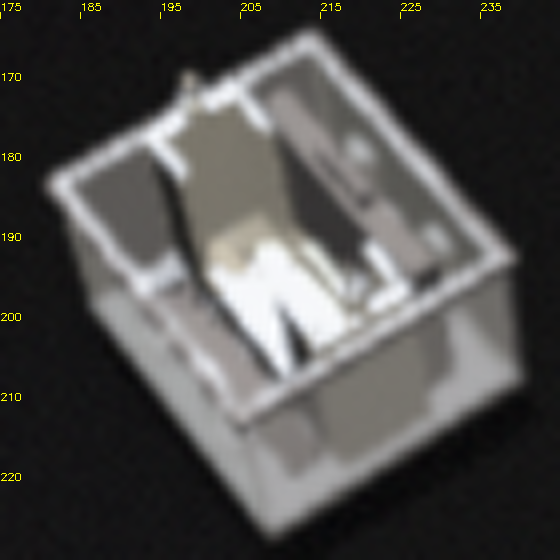

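View pics/z3.png

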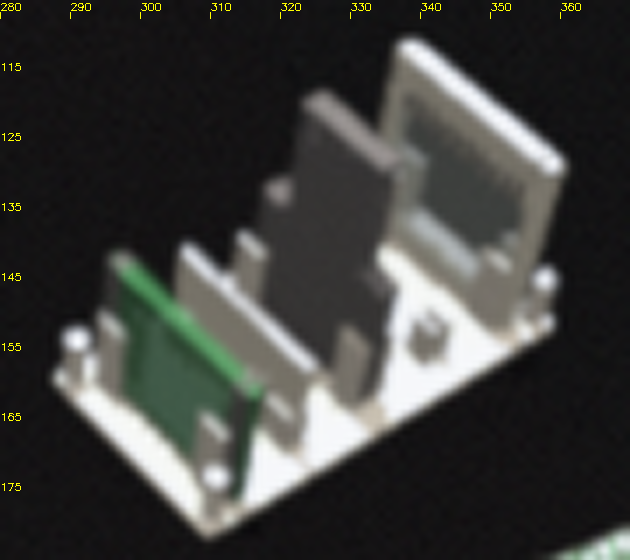

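```bash
cat > fit.py <<'E'
from h import *
from scipy.optimize import least_squares
# tank corner picks: (cam, px, tank pt)
# tank y axis ~ world +y or so: columns grow toward -y.  own x ~ world x.  initial yaw small
T=box(128,112,0,84)  # idx 4:(-,-) 5:(+,-) 6:(+,+) 7:(-,+) top
picks=[('top',(280,177.8),6),('top',(322.0,169.8),5),('top',(332.4,217.5),4),('top',(291.5,225),7),
('scene',(181.8,183.0),4),('scene',(212.8,165.2),7),('scene',(239.2,191.8),6),('scene',(204.2,213.5),5),('scene',(208.5,227.2),1),('scene',(239.8,207.5),2)]
def res(p,picks=picks,M=T):
    W=body(p[:3],M); return np.concatenate([proj(n,W[i:i+1])[0]-px for n,px,i in picks])
if __name__=='__main__':
    for cams in (('top','scene'),('top',),('scene',)):
        pk=[q for q in picks if q[0] in cams]
        r=least_squares(res,[.54,-.22,.2],args=(pk,),loss='soft_l1'); print(cams,r.x,np.round(res(r.x,pk).reshape(-1,2),1).tolist())
E
python3 fit.py
```

```text
('top', 'scene') [ 0.54711474 -0.21994815  0.20839918] [[1.7, 0.2], [-0.3, -0.1], [-0.7, -1.9], [-0.1, -0.9], [-0.8, -0.2], [0.4, -0.9], [-1.4, -0.1], [0.4, -1.2], [0.1, 0.0], [-0.3, -0.1]]
('top',) [ 0.54539057 -0.22000078  0.20750885] [[1.7, 0.8], [-0.2, 0.5], [-0.7, -1.2], [-0.1, -0.3]]
('scene',) [ 0.54861933 -0.2199174   0.207838  ] [[-0.6, 0.1], [0.6, -0.5], [-1.2, 0.3], [0.6, -0.8], [0.3, 0.4], [-0.1, 0.3]]
```

```bash
cat > ov.py <<'E'
from h import *
def overlay(img,n,x0,y0,w,h,f,items,out):
    b=cv2.resize(img[y0:y0+h,x0:x0+w],None,fx=f,fy=f,interpolation=cv2.INTER_CUBIC)
    for W,col in items:
        p=((proj(n,W)-[x0,y0]+.5)*f)
        for i,j in BE: cv2.line(b,tuple(int(v) for v in p[i]),tuple(int(v) for v in p[j]),col,1,cv2.LINE_AA)
    cv2.imwrite(out,b); return b
E
python3 - <<'E'
from ov import *
p=(.5471,-.2200,.208)
outs=[]
for n,x0,y0 in (('top',275,160),('scene',175,160)):
    im=cv2.imread(f"pics/{n}0.png")
    it=[(body(p,box(128,112,0,84)),(0,255,255)),(body(p,box(118,44,6,90)),(0,0,255)),(body(p,box(100,14,6,92,0,29.5)),(0,255,0)),(body(p,box(100,15,6,10,0,-29.5)),(255,100,0))]
    outs.append(overlay(im,n,x0,y0,70,70,6,it,'pics/tmp.png'))
    outs[-1]=outs[-1][:,:400]
cv2.imwrite('pics/ov1.png',np.hstack(outs))
E
```

```text
(no output)
```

View pics/ov1.png

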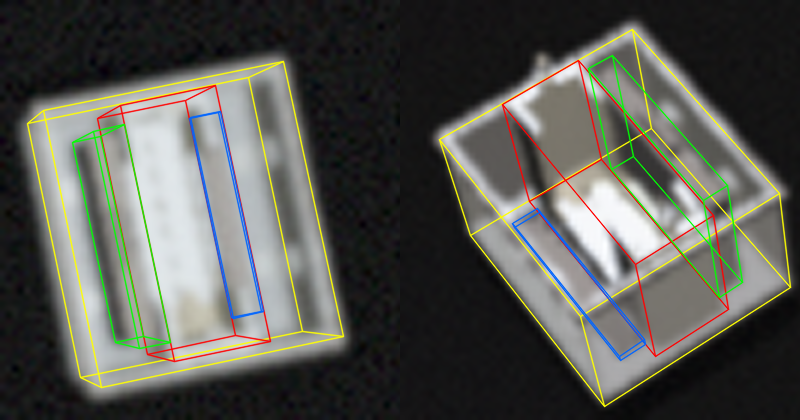

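Run:
```python
from ov import *
p=(.5471,-.2200,.208)
outs=[]
for n,x0,y0 in (('top',275,165),('scene',177,162)):
    im=cv2.imread(f"pics/{n}0.png")
    q=lambda lx,ly,z,cy=0:(body(p,box(lx,ly,z-.1,z,0,cy)))
    it=[(q(128,112,84),(0,255,255)),(q(118,44,90),(0,0,255)),(q(100,14,92,29.5),(0,255,0)),(q(100,15,10,-29.5),(255,100,0))]
    b=overlay(im,n,x0,y0,66,66,12,it,'pics/tmp.png')
    cv2.imwrite(f'pics/ov2{n}.png',b[:600])
```

```text
(no output)
```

View pics/ov2top.png

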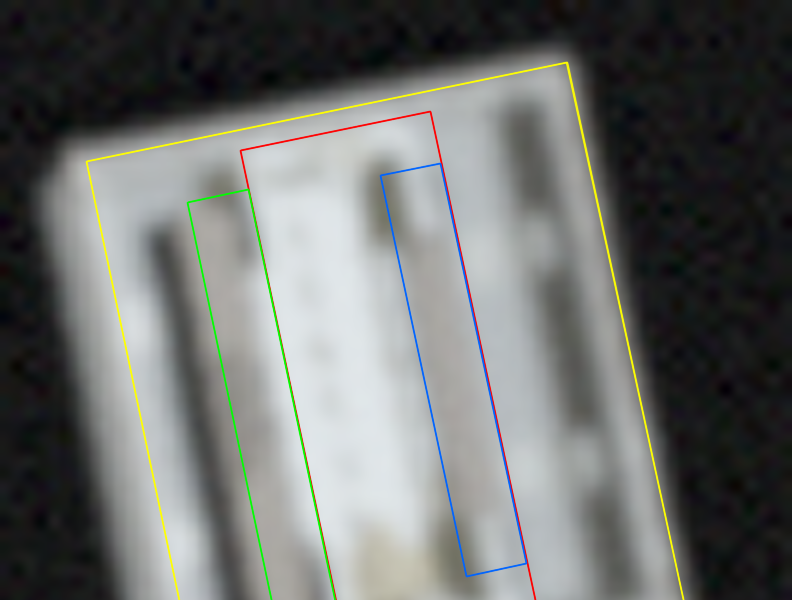

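View pics/ov2scene.png

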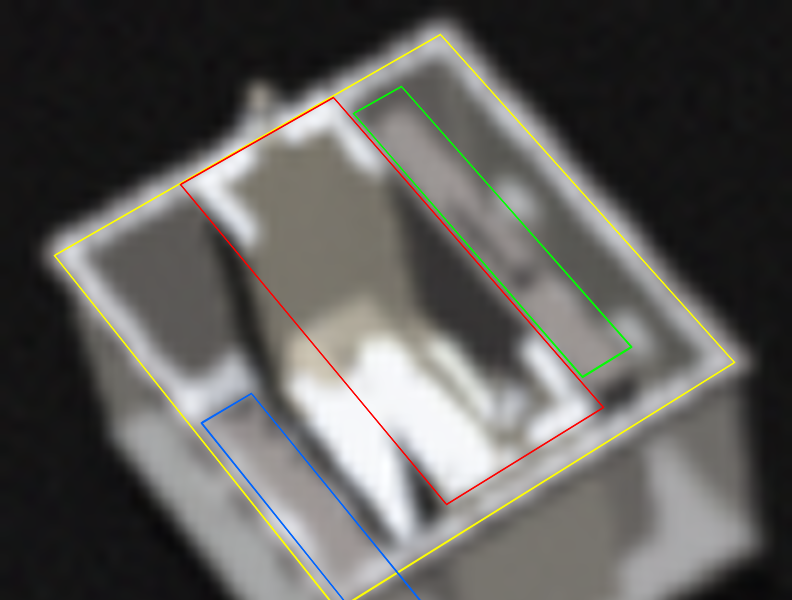

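Run:
```python
from h import *
import workcell
print([k for k in dir(workcell) if not k.startswith('__')])
print(getattr(workcell,'grip_point_offset',None))
for nm,z,L in (('cass',.116,[('top',(120.25,188.1)),('top',(125.25,227.1)),('scene',(336.8,110.6)),('scene',(359.3,128))]),
 ('wedge',.152,[('scene',((315-3.5)/7+280,(95-3.5)/7+105)),('scene',((390-3.5)/7+280,(160-3.5)/7+105)),('top',((305-4)/8+112,(160-4)/8+170)),('top',((332-4)/8+112,(328-4)/8+170))])):
    for n,p in L: print(nm,n,unproj(n,p,z))
from scipy.optimize import least_squares
R=box(116,214,0,6)
# own x ~ world x, own y ~ world y
pk=[('top',(204.6,216.9),4),('top',(198.3,176.8),5),('scene',(286.9,158.8),4),('scene',(309.5,181.2),5),('scene',(358.5,150.5),6)]
from fit import res
r=least_squares(res,[.52,.19,.15],args=(pk,R)); print(r.x,np.round(r.fun,1))
```

```text
['MotionError', 'calibration', 'close_job', 'get_state', 'grip_point_offset', 'place_of', 'recognise', 'snapshot']
0.0187
cass top [0.56713479 0.27591442 0.116     ]
cass top [0.4650021  0.26069354 0.116     ]
cass scene [0.46785712 0.25706919 0.116     ]
cass scene [0.5651398 0.2768653 0.116    ]
wedge scene [0.50954601 0.17996222 0.152     ]
wedge scene [0.55740235 0.1878191  0.152     ]
wedge top [0.56232935 0.18830353 0.152     ]
wedge top [0.5094132  0.17888826 0.152     ]
[0.53145781 0.18222043 0.16864092] [-0.1 -1.3  0.  -0.1 -0.2 -1.  -0.4 -0.7 -0.1  0. ]
```

Run:
```python
from ov import *
r=(.5315,.1822,.169); c=(.517,.267,.17); w=(.533,.183,.169)
outs=[]
for n,x0,y0,wd,h,f in (('top',112,170,100,66,8),('scene',280,105,90,80,7)):
    im=cv2.imread(f"pics/{n}0.png")
    it=[(body(r,box(116,214,0,6)),(0,255,255)),(body(c,box(100,9,6,116)),(0,0,255)),(body(w,box(52,12,86,152)),(0,255,0)),(body(r,box(100,8.5,6,84,0,-85)),(255,100,0))]
    overlay(im,n,x0,y0,wd,h,f,it,f'pics/ov3{n}.png')
```

```text
(no output)
```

View pics/ov3top.png

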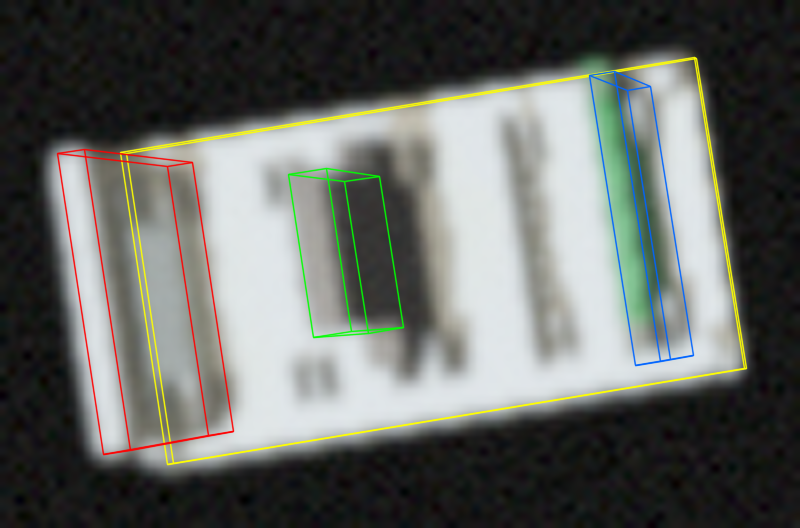

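View pics/ov3scene.png

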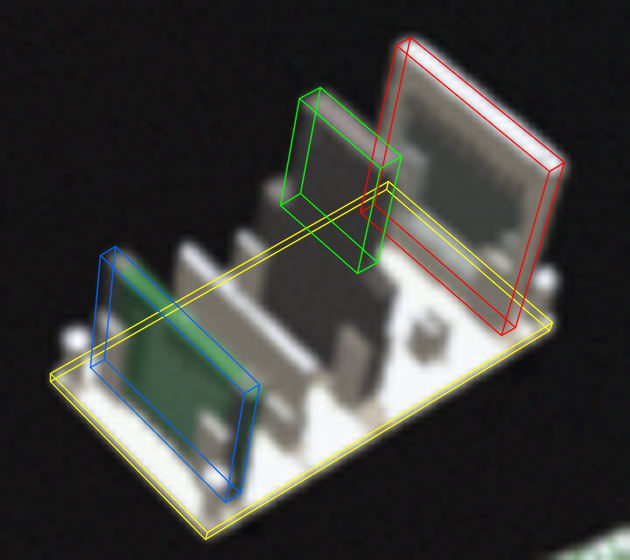

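Emit:
{"api": "drive_tool", "payload": {
  "offset": [
    [0,0,0],
    [0,0,0],
    [0,0,0],
    [0.0205,-0.0212,0],
    [0.0205,-0.0212,0],
    [0.0205,-0.0212,0],
    [0.0205,-0.0212,0],
    [0.0205,-0.0212,0],
    [0.0205,-0.0212,0],
    [0.0205,-0.0212,0],
    [0.0205,-0.0212,0],
    [0.0205,-0.0212,0],
    [0.0205,-0.0212,0],
    [0.0205,-0.0212,0],
    [0.0205,-0.0212,0],
    [0.0205,-0.0212,0],
    [0.0205,-0.0212,0]
  ],
  "yaw": [0.085,0.085,0.085,0,0,0,0,0,0,0,0,0,0,0,0,0,0]
}}

```text
t: 3.12
position: [0.5015, -0.2495, 0.2315]
tcp_rot: [[0.985, 0.17, 0.0], [0.17, -0.985, -0.0], [0.0, 0.0, -1.0]]
ft_force: [0.5, -0.2, -0.1]
finger_gap: 0.0857
```

Emit:
{"api": "drive_tool", "payload": {
  "offset": [
    [0.006,-0.03,0],
    [0.006,-0.03,0],
    [0.006,-0.03,0],
    [0.006,-0.03,0],
    [0.006,-0.03,0],
    [0.006,-0.03,0],
    [0.006,-0.03,0],
    [0.006,-0.03,0],
    [0.006,-0.03,0],
    [0.006,-0.03,0],
    [0.006,-0.03,0],
    [0.006,-0.03,0],
    [0.006,-0.03,0],
    [0.006,-0.03,0],
    [0.006,-0.03,0],
    [0.006,-0.03,0],
    [0,0,0]
  ],
  "yaw": [0,0,0,0,0,0,0,0,0,0,0,0,0,0,0,0,0]
}}

```text
t: 4.53
position: [0.5125, 0.246, 0.2317]
tcp_rot: [[0.984, 0.178, 0.0], [0.178, -0.984, 0.005], [0.001, -0.005, -1.0]]
ft_force: [0.4, 0.4, 0.5]
finger_gap: 0.0851
```

```bash
cat > go.py <<'E'
import sys
from h import *
def rep(tx,ty,tz,hd):
    s=get_state(); R=np.array(s['tcp_rot']); p=np.array(s['position'])
    h=np.arctan2(R[1,0],R[0,0]); print('t',round(s['t'],2),'pos',np.round(p,4),'head',round(h,4),'gap',round(s['finger_gap'],4),'F',np.round(s['ft_force'],1),'tilt',np.round(R[:2,2],4))
    y=h-hd; c,q=np.cos(hd),np.sin(hd); d=np.array([tx,ty,tz])-p
    print('yaw',round(y,4),'offset after yaw',np.round([d[0]*c+d[1]*q, d[0]*q-d[1]*c, -d[2]],4))
if __name__=='__main__': rep(*map(float,sys.argv[1:5]))
E
python3 go.py .517 .267 .231 .17
```

```text
t 4.53 pos [0.5125 0.246  0.2317] head 0.1791 gap 0.0851 F [0.4 0.4 0.5] tilt [0.0003 0.0047]
yaw 0.0091 offset after yaw [ 0.008  -0.0199  0.0007]
```

Emit:
{"api": "drive_tool", "payload": {
  "offset": [
    [0.004,-0.01,0],
    [0.004,-0.01,0],
    [0,0,0.03],
    [0,0,0.03],
    [0,0,0.02],
    [0,0,0],
    [0,0,0],
    [0,0,0]
  ],
  "yaw": [0.009,0,0,0,0,0,0,0]
}}

```text
t: 5.2
position: [0.5194, 0.2602, 0.1526]
tcp_rot: [[0.987, 0.161, 0.002], [0.161, -0.987, 0.001], [0.002, -0.001, -1.0]]
ft_force: [-0.4, -0.6, -0.2]
finger_gap: 0.0855
```

```bash
python3 go.py .517 .267 .089 .17
python3 - <<'E'
from h import *
for n,x0,y0 in (('top',100,160),('scene',270,70)):
    b=snapshot(n)[y0:y0+90,x0:x0+110]; cv2.imwrite(f'pics/a{n}.png',cv2.resize(b,None,fx=6,fy=6,interpolation=cv2.INTER_CUBIC))
E
```

```text
t 5.2 pos [0.5194 0.2602 0.1526] head 0.1617 gap 0.0855 F [-0.4 -0.6 -0.2] tilt [0.0018 0.0011]
yaw -0.0083 offset after yaw [-0.0012 -0.0071  0.0636]
```

View pics/ascene.png

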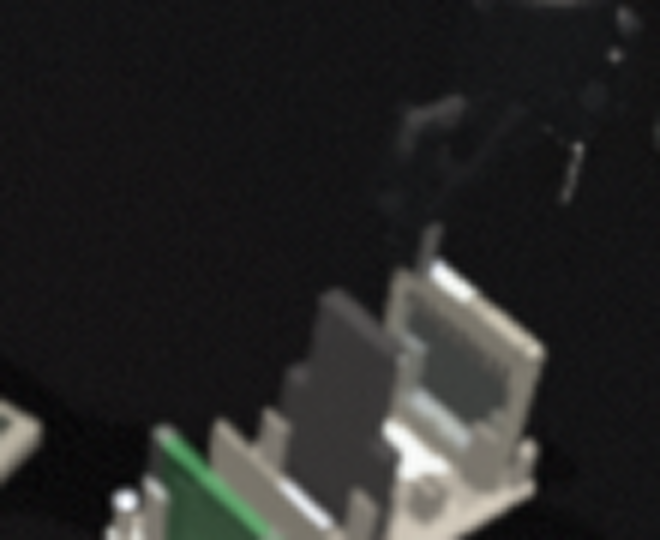

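The scene view shows the fingers straddling the cassette, at px (341,110) and (365,97). I'll trim the position and descend.

Emit:
{"api": "drive_tool", "payload": {
  "offset": [
    [-0.001,-0.004,0],
    [0,-0.003,0],
    [0,0,0.02],
    [0,0,0.02],
    [0,0,0.015],
    [0,0,0.0085],
    [0,0,0],
    [0,0,0],
    [0,0,0]
  ],
  "yaw": [-0.004,-0.004,0,0,0,0,0,0,0]
}}

```text
t: 6.05
position: [0.517, 0.267, 0.0888]
tcp_rot: [[0.986, 0.169, 0.002], [0.169, -0.986, 0.001], [0.002, -0.001, -1.0]]
ft_force: [-0.3, -0.9, 0.2]
finger_gap: 0.0855
```

```bash
python3 go.py .517 .267 .089 .17; sleep 0.1;  python3 go.py .517 .267 .089 .17
```

```text
t 6.05 pos [0.517  0.267  0.0888] head 0.17 gap 0.0855 F [-0.3 -0.9  0.2] tilt [0.0016 0.0009]
yaw -0.0 offset after yaw [-0.     -0.     -0.0002]
t 6.05 pos [0.517  0.267  0.0888] head 0.17 gap 0.0855 F [-0.3 -0.9  0.2] tilt [0.0016 0.0009]
yaw -0.0 offset after yaw [-0.     -0.     -0.0002]
```

Close.

Emit:
{"api": "drive_tool", "payload": {
  "offset": [
    [0,0,0],
    [0,0,0],
    [0,0,0],
    [0,0,0],
    [0,0,0],
    [0,0,0],
    [0,0,0],
    [0,0,0],
    [0,0,0],
    [0,0,0],
    [0,0,0],
    [0,0,0]
  ],
  "yaw": [0,0,0,0,0,0,0,0,0,0,0,0],
  "fingers": 1,
  "grip_force": 50
}}

```text
t: 7.05
position: [0.5165, 0.2666, 0.0879]
tcp_rot: [[0.986, 0.169, 0.0], [0.169, -0.986, 0.0], [0.0, -0.0, -1.0]]
ft_force: [0.1, 0.5, 2.3]
finger_gap: 0.0085
```

```bash
python3 go.py .517 .267 .089 .17
python3 - <<'E'
from h import *
b=snapshot('scene')[70:160,270:380]; cv2.imwrite(f'pics/b.png',cv2.resize(b,None,fx=6,fy=6,interpolation=cv2.INTER_CUBIC))
E
```

```text
t 7.05 pos [0.5165 0.2666 0.0879] head 0.1698 gap 0.0085 F [0.1 0.5 2.3] tilt [0.0003 0.0003]
yaw -0.0002 offset after yaw [ 0.0006 -0.0003 -0.0011]
```

View pics/b.png

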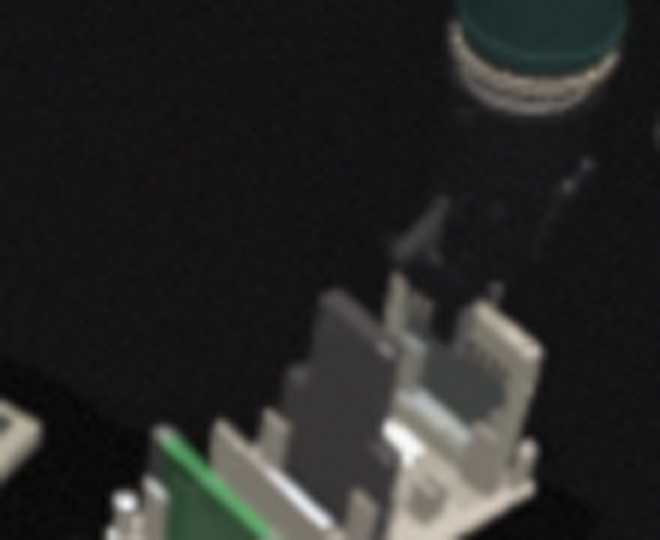

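Emit:
{"api": "drive_tool", "payload": {
  "offset": [
    [0,0,-0.005],
    [0,0,-0.01],
    [0,0,-0.018],
    [0,0,-0.02],
    [0,0,-0.02],
    [0,0,-0.02],
    [0,0,-0.02],
    [0,0,-0.02],
    [0,0,-0.02],
    [0,0,-0.015],
    [0,0,-0.007],
    [0,0,0],
    [0,0,0]
  ],
  "yaw": [0,0,0,0,0,0,0,0,0,0,0,0,0]
}}

```text
t: 8.18
position: [0.5161, 0.2659, 0.2625]
tcp_rot: [[0.986, 0.169, -0.0], [0.169, -0.986, -0.001], [-0.0, 0.001, -1.0]]
ft_force: [-0.3, -0.4, -1.3]
finger_gap: 0.008
```

Run:
```python
from h import *
from go import rep
p=(.5471,-.2200,.208); t=body(p,[[0,-29.5,0]])[0]; print(t)
rep(t[0],t[1],.26,.208)
for n in ('top','scene'): cv2.imwrite(f'pics/c{n}.png',snapshot(n))
```

```text
[ 0.55319185 -0.24886415  0.        ]
t 8.18 pos [0.5161 0.2659 0.2625] head 0.1696 gap 0.008 F [-0.3 -0.4 -1.3] tilt [-0.0003 -0.0007]
yaw -0.0384 offset after yaw [-0.07    0.5114  0.0025]
```

View pics/cscene.png

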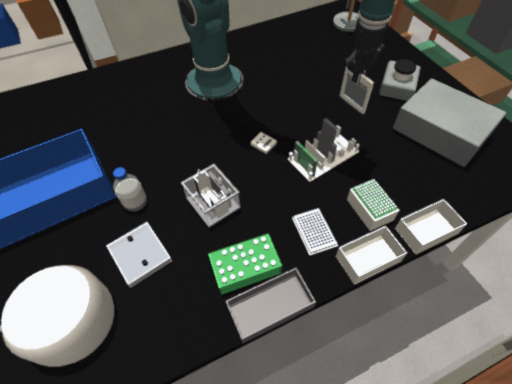

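View pics/ctop.png

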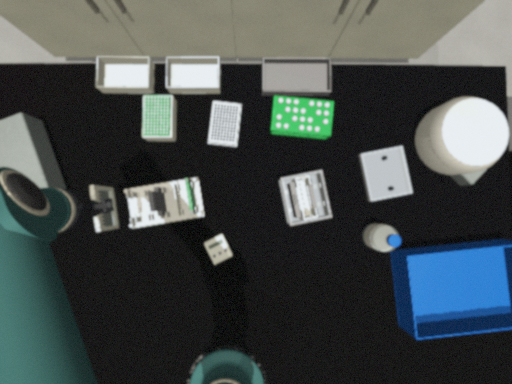

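The cassette is lifted, at scene px (356,88), and hanging upright. Next I carry it to above the slot.

Emit:
{"api": "drive_tool", "payload": {
  "offset": [
    [-0.002,0.012,0],
    [-0.003,0.022,0],
    [-0.004,0.03,0],
    [-0.004,0.03,0],
    [-0.004,0.03,0],
    [-0.004,0.03,0],
    [-0.004,0.03,0],
    [-0.004,0.03,0],
    [-0.004,0.03,0],
    [-0.004,0.03,0],
    [-0.004,0.03,0],
    [-0.004,0.03,0],
    [-0.004,0.03,0],
    [-0.004,0.03,0],
    [-0.004,0.03,0],
    [-0.004,0.03,0],
    [-0.004,0.03,0],
    [-0.003,0.022,0],
    [-0.002,0.005,0],
    [0,0,0]
  ],
  "yaw": [-0.013,-0.013,-0.012,0,0,0,0,0,0,0,0,0,0,0,0,0,0,0,0,0]
}}

```text
t: 9.95
position: [0.5506, -0.2503, 0.2611]
tcp_rot: [[0.979, 0.202, -0.003], [0.202, -0.979, 0.0], [-0.003, -0.001, -1.0]]
ft_force: [0.6, 1.9, -1.4]
finger_gap: 0.0082
```

Emit:
{"api": "drive_tool", "payload": {
  "offset": [
    [0,0,0],
    [0,0,0],
    [0,0,0],
    [0,0,0]
  ],
  "yaw": [0,0,0,0]
}}

```text
t: 10.28
position: [0.5521, -0.2467, 0.2628]
tcp_rot: [[0.978, 0.208, 0.0], [0.208, -0.978, 0.0], [0.0, -0.0, -1.0]]
ft_force: [-0.5, 0.4, -1.9]
finger_gap: 0.0081
```

```bash
python3 go.py .5532 -.2489 .212 .208
```

```text
t 10.28 pos [ 0.5521 -0.2467  0.2628] head 0.2099 gap 0.0081 F [-0.5  0.4 -1.9] tilt [0.     0.0003]
yaw 0.0019 offset after yaw [0.0006 0.0024 0.0508]
```

Emit:
{"api": "drive_tool", "payload": {
  "offset": [
    [0.0005,0.0024,0],
    [0,0,0.015],
    [0,0,0.02],
    [0,0,0.015],
    [0,0,0],
    [0,0,0],
    [0,0,0]
  ],
  "yaw": [0.002,0,0,0,0,0,0]
}}

```text
t: 10.87
position: [0.5536, -0.2505, 0.2138]
tcp_rot: [[0.979, 0.204, 0.001], [0.204, -0.979, -0.001], [0.001, 0.001, -1.0]]
ft_force: [-0.1, 0.4, -0.9]
finger_gap: 0.0084
```

```bash
python3 go.py .5532 -.2489 .092 .208
python3 - <<'E'
from ov import *
s=get_state();P=s['position']; z=P[2]*1000-82
c=(P[0],P[1],.208); p=(.5471,-.2200,.208)
for n,x0,y0 in (('top',270,150),('scene',150,120)):
    im=snapshot(n); cv2.imwrite(f'pics/d_{n}.png',im)
    overlay(im,n,x0,y0,80,80,7,[(body(c,box(100,9,z,z+110)),(0,0,255)),(body(p,box(128,112,0,84)),(0,255,255))],f'pics/d{n}.png')
E
```

```text
t 10.87 pos [ 0.5536 -0.2505  0.2138] head 0.2059 gap 0.0084 F [-0.1  0.4 -0.9] tilt [ 0.0015 -0.0006]
yaw -0.0021 offset after yaw [-0.     -0.0016  0.1218]
```

View pics/dscene.png

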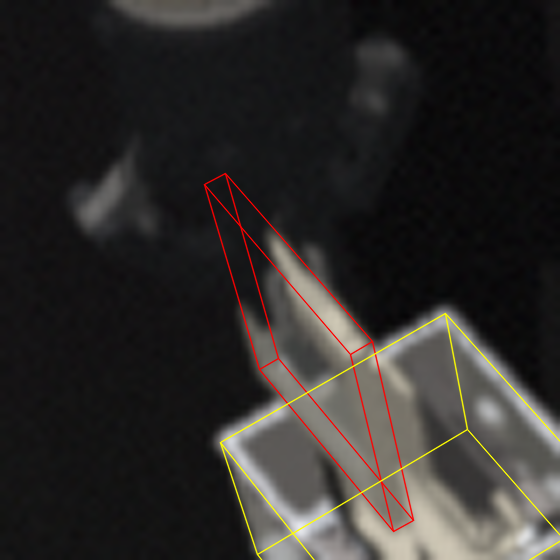

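View pics/dtop.png

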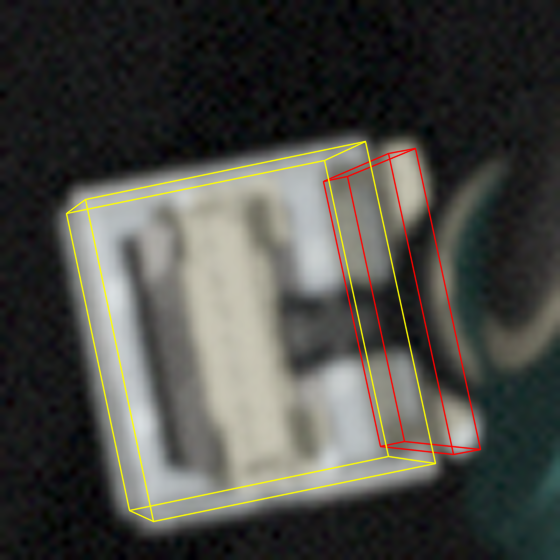

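Emit:
{"api": "drive_tool", "payload": {
  "offset": [
    [0,-0.0012,0],
    [0,0,0.008],
    [0,0,0.012],
    [0,0,0.012],
    [0,0,0.012],
    [0,0,0.012],
    [0,0,0.008],
    [0,0,0],
    [0,0,0],
    [0,0,0]
  ],
  "yaw": [-0.002,0,0,0,0,0,0,0,0,0]
}}

```text
t: 11.8
position: [0.553, -0.2494, 0.1491]
tcp_rot: [[0.979, 0.206, 0.001], [0.206, -0.979, -0.0], [0.001, 0.0, -1.0]]
ft_force: [1.1, -0.7, -0.9]
finger_gap: 0.0082
```

```bash
python3 go.py .5532 -.2489 .092 .208
python3 - <<'E'
from ov import *
s=get_state();P=s['position']; z=P[2]*1000-82
c=(P[0],P[1],.208); p=(.5471,-.2200,.208)
for n,x0,y0 in (('top',270,150),('scene',150,140)):
    im=snapshot(n); cv2.imwrite(f'pics/e_{n}.png',im)
    overlay(im,n,x0,y0,80,80,7,[(body(c,box(100,9,z+109,z+110)),(0,0,255))],f'pics/e{n}.png')
E
```

```text
t 11.8 pos [ 0.553  -0.2494  0.1491] head 0.2077 gap 0.0082 F [ 1.1 -0.7 -0.9] tilt [ 0.0006 -0.0003]
yaw -0.0003 offset after yaw [ 0.0003 -0.0004  0.0571]
```

View pics/escene.png

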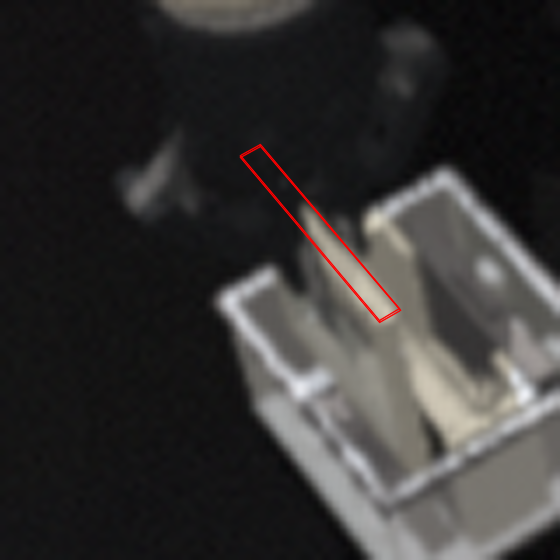

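View pics/etop.png

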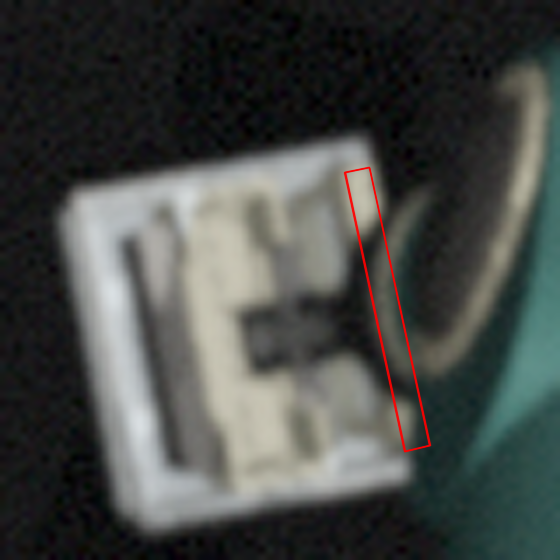

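Emit:
{"api": "drive_tool", "payload": {
  "offset": [
    [0,0,0.006],
    [0,0,0.006],
    [0,0,0.006],
    [0,0,0.006],
    [0,0,0.004],
    [0,0,0],
    [0,0,0]
  ],
  "yaw": [0,0,0,0,0,0,0]
}}

```text
t: 12.48
position: [0.5524, -0.2491, 0.1203]
tcp_rot: [[0.978, 0.206, -0.001], [0.206, -0.978, 0.0], [-0.001, -0.0, -1.0]]
ft_force: [0.4, 0.4, -0.3]
finger_gap: 0.0078
```

```bash
python3 go.py .5532 -.2489 .092 .208
```

```text
t 12.48 pos [ 0.5524 -0.2491  0.1203] head 0.2078 gap 0.0078 F [ 0.4  0.4 -0.3] tilt [-0.0008  0.0003]
yaw -0.0002 offset after yaw [ 0.0008 -0.      0.0283]
```

Emit:
{"api": "drive_tool", "payload": {
  "offset": [
    [0,0,0.005],
    [0,0,0.005],
    [0,0,0.005],
    [0,0,0.004],
    [0,0,0.003],
    [0,0,0],
    [0,0,0]
  ],
  "yaw": [0,0,0,0,0,0,0]
}}

```text
t: 13.07
position: [0.5525, -0.2492, 0.0985]
tcp_rot: [[0.979, 0.206, -0.0], [0.206, -0.979, 0.0], [-0.0, -0.0, -1.0]]
ft_force: [-0.3, -0.3, -0.7]
finger_gap: 0.0082
```

```bash
python3 go.py .5532 -.2489 .092 .208
```

```text
t 13.07 pos [ 0.5525 -0.2492  0.0985] head 0.2076 gap 0.0082 F [-0.3 -0.3 -0.7] tilt [-0.0004  0.0001]
yaw -0.0004 offset after yaw [ 0.0008 -0.0001  0.0065]
```

Emit:
{"api": "drive_tool", "payload": {
  "offset": [
    [0,0,0.002],
    [0,0,0.0015],
    [0,0,0.001],
    [0,0,0],
    [0,0,0]
  ],
  "yaw": [0,0,0,0,0]
}}

```text
t: 13.48
position: [0.5526, -0.2492, 0.0943]
tcp_rot: [[0.978, 0.206, -0.0], [0.206, -0.978, -0.0], [-0.0, 0.0, -1.0]]
ft_force: [-0.4, -0.5, -1.2]
finger_gap: 0.0085
```

Emit:
{"api": "drive_tool", "payload": {
  "offset": [
    [0,0,0.001],
    [0,0,0.001],
    [0,0,0],
    [0,0,0]
  ],
  "yaw": [0,0,0,0]
}}

```text
t: 13.82
position: [0.5525, -0.2492, 0.0922]
tcp_rot: [[0.979, 0.206, -0.0], [0.206, -0.979, 0.0], [-0.0, -0.0, -1.0]]
ft_force: [-0.7, -0.3, -2.0]
finger_gap: 0.0083
```

Emit:
{"api": "drive_tool", "payload": {
  "offset": [
    [0,0,0.001],
    [0,0,0],
    [0,0,0]
  ],
  "yaw": [0,0,0]
}}

```text
t: 14.07
position: [0.5529, -0.2493, 0.0919]
tcp_rot: [[0.979, 0.206, 0.001], [0.206, -0.979, -0.0], [0.001, 0.0, -1.0]]
ft_force: [-1.3, 0.4, 4.1]
finger_gap: 0.0083
```

Emit:
{"api": "drive_tool", "payload": {
  "offset": [
    [0,0,0.001],
    [0,0,0],
    [0,0,0]
  ],
  "yaw": [0,0,0]
}}

```text
t: 14.32
position: [0.5531, -0.2495, 0.0919]
tcp_rot: [[0.979, 0.206, 0.001], [0.206, -0.979, -0.001], [0.001, 0.001, -1.0]]
ft_force: [-3.0, 0.8, 11.4]
finger_gap: 0.0078
```

The cassette touched the rest strip at TCP z=0.0919, as predicted. I'll ease off the pressure and slide it towards the gasket.

Emit:
{"api": "drive_tool", "payload": {
  "offset": [
    [0,0,-0.0015],
    [0,-0.001,0],
    [0,-0.001,0],
    [0,0,0],
    [0,0,0]
  ],
  "yaw": [0,0,0,0,0]
}}

```text
t: 14.73
position: [0.5525, -0.2474, 0.0919]
tcp_rot: [[0.978, 0.206, 0.001], [0.206, -0.978, -0.0], [0.001, 0.001, -1.0]]
ft_force: [-0.7, -0.1, 2.4]
finger_gap: 0.0079
```

Emit:
{"api": "drive_tool", "payload": {
  "offset": [
    [0,-0.001,0],
    [0,0,0],
    [0,0,0]
  ],
  "yaw": [0,0,0]
}}

```text
t: 14.98
position: [0.5522, -0.2464, 0.0919]
tcp_rot: [[0.978, 0.206, 0.0], [0.206, -0.978, -0.0], [0.0, 0.0, -1.0]]
ft_force: [-0.2, -0.3, 3.4]
finger_gap: 0.0081
```

Emit:
{"api": "drive_tool", "payload": {
  "offset": [
    [0,-0.001,0],
    [0,0,0],
    [0,0,0]
  ],
  "yaw": [0,0,0]
}}

```text
t: 15.23
position: [0.5519, -0.2453, 0.0919]
tcp_rot: [[0.978, 0.206, 0.0], [0.206, -0.978, -0.0], [0.0, 0.0, -1.0]]
ft_force: [0.5, -1.4, 3.2]
finger_gap: 0.008
```

Emit:
{"api": "drive_tool", "payload": {
  "offset": [
    [0,-0.0005,0],
    [0,0,0],
    [0,0,0]
  ],
  "yaw": [0,0,0]
}}

```text
t: 15.48
position: [0.5518, -0.2449, 0.0919]
tcp_rot: [[0.979, 0.206, 0.0], [0.206, -0.979, -0.0], [0.0, 0.0, -1.0]]
ft_force: [0.0, -0.6, 3.9]
finger_gap: 0.0078
```

```bash
python3 go.py .5532 -.2489 .092 .208; python3 -c "
from h import *; print(get_state()['wrist_torque'])"
```

```text
t 15.48 pos [ 0.5518 -0.2449  0.0919] head 0.2077 gap 0.0078 F [ 0.  -0.6  3.9] tilt [ 0.0003 -0.0002]
yaw -0.0003 offset after yaw [ 0.0005  0.0042 -0.0001]
[-0.39516005 -0.05556795 -0.00212135]
```

Emit:
{"api": "drive_tool", "payload": {
  "offset": [
    [0,-0.001,0],
    [0,0,0],
    [0,0,0]
  ],
  "yaw": [0,0,0]
}}

```text
t: 15.73
position: [0.5516, -0.2442, 0.0919]
tcp_rot: [[0.979, 0.206, 0.0], [0.206, -0.979, -0.001], [0.0, 0.001, -1.0]]
ft_force: [0.8, -2.2, 4.2]
finger_gap: 0.008
```

Emit:
{"api": "drive_tool", "payload": {
  "offset": [
    [0,-0.001,0],
    [0,0,0],
    [0,0,0]
  ],
  "yaw": [0,0,0]
}}

```text
t: 15.98
position: [0.5516, -0.244, 0.0919]
tcp_rot: [[0.979, 0.205, 0.001], [0.205, -0.979, -0.001], [0.001, 0.002, -1.0]]
ft_force: [1.6, -5.4, 4.2]
finger_gap: 0.0078
```

```bash
python3 go.py .5532 -.2489 .092 .208; python3 -c "
from h import *; print(get_state()['wrist_torque'])"
```

```text
t 15.98 pos [ 0.5516 -0.244   0.0919] head 0.2066 gap 0.0078 F [ 1.6 -5.4  4.2] tilt [ 0.0012 -0.0014]
yaw -0.0014 offset after yaw [ 0.0006  0.0051 -0.0001]
[-1.20642005 -0.40016436 -0.22006643]
```

Contact with the gasket is felt: about 5 N sideways, 2 mm earlier than my image estimate. Releasing.

Emit:
{"api": "drive_tool", "payload": {
  "offset": [
    [0,0,0],
    [0,0,0],
    [0,0,0],
    [0,0,0],
    [0,0,0],
    [0,0,0]
  ],
  "yaw": [0,0,0,0,0,0],
  "fingers": 0.2
}}

```text
t: 16.48
position: [0.5511, -0.2424, 0.0915]
tcp_rot: [[0.978, 0.207, -0.001], [0.207, -0.978, 0.0], [-0.001, -0.001, -1.0]]
ft_force: [0.4, 0.1, 0.4]
finger_gap: 0.0343
```

Emit:
{"api": "drive_tool", "payload": {
  "offset": [
    [0,0,-0.003],
    [0,0,-0.006],
    [0,0,-0.012],
    [0,0,-0.025],
    [0,0,-0.03],
    [0,0,-0.03],
    [0,0,-0.03],
    [0,0,-0.025],
    [0,0,-0.01],
    [0,0,0]
  ],
  "yaw": [0,0,0,0,0,0,0,0,0,0]
}}

```text
t: 17.32
position: [0.5528, -0.2434, 0.2669]
tcp_rot: [[0.978, 0.206, 0.006], [0.206, -0.979, -0.003], [0.006, 0.004, -1.0]]
ft_force: [-0.1, -1.3, 0.3]
finger_gap: 0.0341
```

```bash
python3 go.py .533 .183 .262 .169
python3 - <<'E'
from ov import *
c=(.5516,-.244,.207); 
for n,x0,y0 in (('top',270,150),('scene',160,140)):
    im=snapshot(n); cv2.imwrite(f'pics/f_{n}.png',im)
    overlay(im,n,x0,y0,80,80,7,[(body(c,box(100,9,119.5,120)),(0,0,255))],f'pics/f{n}.png')
E
```

```text
t 17.32 pos [ 0.5528 -0.2434  0.2669] head 0.2077 gap 0.0341 F [-0.1 -1.3  0.3] tilt [ 0.0064 -0.0027]
yaw 0.0387 offset after yaw [ 0.0522 -0.4236  0.0049]
```

View pics/fscene.png

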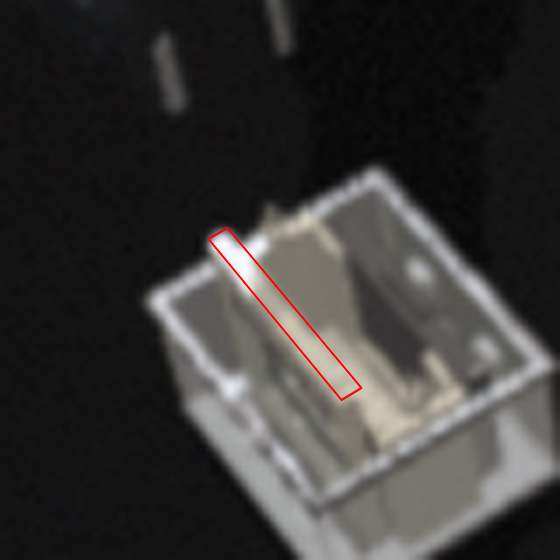

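View pics/ftop.png

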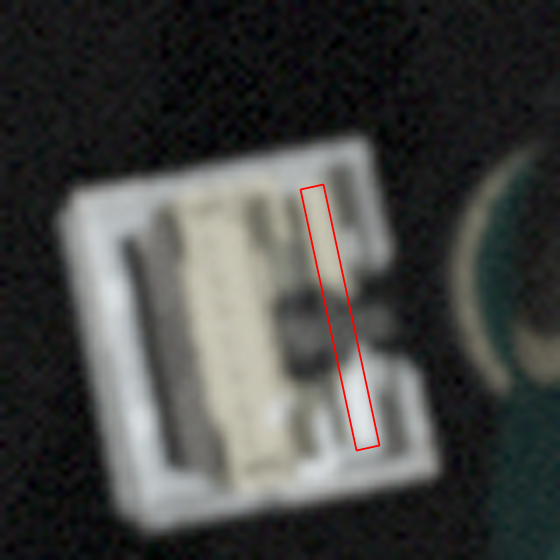

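The cassette stands upright against the core, within 1 px of the expected outline in both views. Next, the wedge.

Emit:
{"api": "drive_tool", "payload": {
  "offset": [
    [0.002,-0.015,0],
    [0.0036,-0.03,0],
    [0.0036,-0.03,0],
    [0.0036,-0.03,0],
    [0.0036,-0.03,0],
    [0.0036,-0.03,0],
    [0.0036,-0.03,0],
    [0.0036,-0.03,0],
    [0.0036,-0.03,0],
    [0.0036,-0.03,0],
    [0.0036,-0.03,0],
    [0.0036,-0.03,0],
    [0.0036,-0.03,0],
    [0.0036,-0.03,0],
    [0.003,-0.018,0],
    [0,0,0],
    [0,0,0],
    [0,0,0],
    [0,0,0]
  ],
  "yaw": [0.013,0.013,0.013,0,0,0,0,0,0,0,0,0,0,0,0,0,0,0,0],
  "fingers": -1
}}

```text
t: 19.0
position: [0.5294, 0.181, 0.2618]
tcp_rot: [[0.986, 0.166, -0.002], [0.166, -0.986, -0.001], [-0.002, 0.001, -1.0]]
ft_force: [0.2, -0.5, -0.7]
finger_gap: 0.0856
```

```bash
python3 go.py .5335 .183 .112 .169
```

```text
t 19.0 pos [0.5294 0.181  0.2618] head 0.1666 gap 0.0856 F [ 0.2 -0.5 -0.7] tilt [-0.0017 -0.0013]
yaw -0.0024 offset after yaw [ 0.0044 -0.0013  0.1498]
```

Emit:
{"api": "drive_tool", "payload": {
  "offset": [
    [0.004,-0.001,0],
    [0,0,0.02],
    [0,0,0.03],
    [0,0,0.03],
    [0,0,0.03],
    [0,0,0.02],
    [0,0,0.012],
    [0,0,0.007],
    [0,0,0],
    [0,0,0],
    [0,0,0]
  ],
  "yaw": [-0.002,0,0,0,0,0,0,0,0,0,0]
}}

```text
t: 19.92
position: [0.5344, 0.1847, 0.1152]
tcp_rot: [[0.985, 0.17, 0.002], [0.17, -0.985, 0.001], [0.003, -0.0, -1.0]]
ft_force: [-0.5, 0.3, -0.7]
finger_gap: 0.0854
```

```bash
python3 go.py .5335 .183 .112 .169;python3 - <<'E'
from h import *
b=np.hstack([cv2.resize(snapshot(n)[y:y+90,x:x+90],None,fx=4.4,fy=4.4,interpolation=cv2.INTER_CUBIC) for n,x,y in (('scene',280,90),('top',110,160))]); cv2.imwrite('pics/g.png',b)
E
```

```text
t 19.92 pos [0.5344 0.1847 0.1152] head 0.1705 gap 0.0854 F [-0.5  0.3 -0.7] tilt [0.0025 0.0008]
yaw 0.0015 offset after yaw [-0.0012  0.0016  0.0032]
```

View pics/g.png

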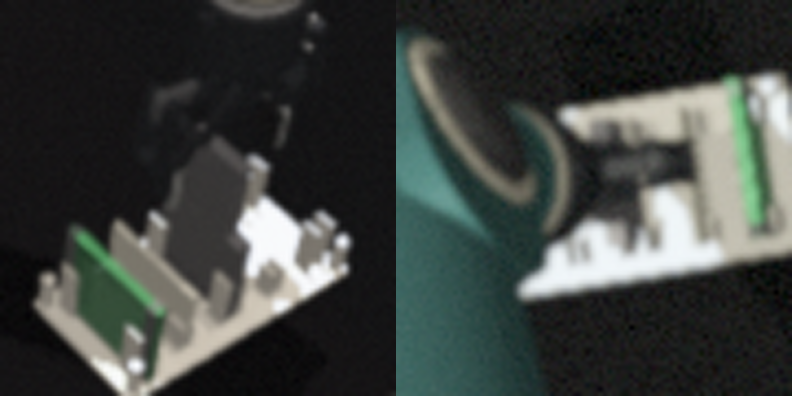

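Fingers straddle the wedge stem. Closing.

Emit:
{"api": "drive_tool", "payload": {
  "offset": [
    [0,0.001,0.003],
    [0,0,0],
    [0,0,0],
    [0,0,0],
    [0,0,0],
    [0,0,0],
    [0,0,0],
    [0,0,0],
    [0,0,0],
    [0,0,0],
    [0,0,0],
    [0,0,0],
    [0,0,0],
    [0,0,0]
  ],
  "yaw": [0,0,0,0,0,0,0,0,0,0,0,0,0,0],
  "fingers": 1,
  "grip_force": 90
}}

```text
t: 21.18
position: [0.5336, 0.1836, 0.1109]
tcp_rot: [[0.985, 0.17, 0.0], [0.17, -0.985, 0.0], [0.0, -0.0, -1.0]]
ft_force: [-1.0, 1.2, 3.6]
finger_gap: 0.0111
```

Emit:
{"api": "drive_tool", "payload": {
  "offset": [
    [0,0,-0.005],
    [0,0,-0.01],
    [0,0,-0.018],
    [0,0,-0.02],
    [0,0,-0.02],
    [0,0,-0.02],
    [0,0,-0.02],
    [0,0,-0.02],
    [0,0,-0.02],
    [0,0,-0.01],
    [0,0,-0.005],
    [0,0,0],
    [0,0,0]
  ],
  "yaw": [0,0,0,0,0,0,0,0,0,0,0,0,0]
}}

```text
t: 22.27
position: [0.533, 0.1831, 0.278]
tcp_rot: [[0.985, 0.17, -0.001], [0.17, -0.985, -0.001], [-0.001, 0.0, -1.0]]
ft_force: [-0.2, -0.3, -2.1]
finger_gap: 0.0112
```

Run:
```python
from h import *
from go import rep
# cassette centre at contact ~(.5516,-.244); wedge centre: outward 4.5 + ~6.5
h=.207; k=np.array([.5516,-.2442]); out=np.array([np.sin(h),-np.cos(h)])
for d in (10.5,11.5,12): print(d,k+out*d/1000)
t=k+out*.0120; rep(t[0],t[1],.28,h)
cv2.imwrite('pics/i.png',snapshot('scene'))
```

```text
10.5 [ 0.55375801 -0.25447584]
11.5 [ 0.55396354 -0.2554545 ]
12 [ 0.5540663  -0.25594382]
t 22.27 pos [0.533  0.1831 0.278 ] head 0.1706 gap 0.0112 F [-0.2 -0.3 -2.1] tilt [-0.0012 -0.0006]
yaw -0.0364 offset after yaw [-0.0696  0.434  -0.002 ]
```

View pics/i.png

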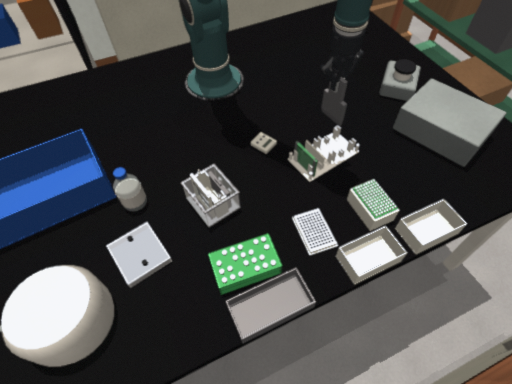

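The wedge is held clear at scene px (335,100). Carrying it over the gap.

Emit:
{"api": "drive_tool", "payload": {
  "offset": [
    [-0.002,0.014,0],
    [-0.0047,0.03,0],
    [-0.0047,0.03,0],
    [-0.0047,0.03,0],
    [-0.0047,0.03,0],
    [-0.0047,0.03,0],
    [-0.0047,0.03,0],
    [-0.0047,0.03,0],
    [-0.0047,0.03,0],
    [-0.0047,0.03,0],
    [-0.0047,0.03,0],
    [-0.0047,0.03,0],
    [-0.0047,0.03,0],
    [-0.0047,0.03,0],
    [-0.0047,0.025,0],
    [-0.002,0.005,0],
    [0,0,0],
    [0,0,0],
    [0,0,0],
    [0,0,0]
  ],
  "yaw": [-0.012,-0.012,-0.012,0,0,0,0,0,0,0,0,0,0,0,0,0,0,0,0,0]
}}

```text
t: 23.98
position: [0.553, -0.2537, 0.2786]
tcp_rot: [[0.978, 0.208, -0.0], [0.208, -0.978, 0.001], [-0.0, -0.001, -1.0]]
ft_force: [-0.1, 0.1, -0.9]
finger_gap: 0.0111
```

```bash
python3 go.py .5539 -.2555 .24 .207
```

```text
t 23.98 pos [ 0.553  -0.2537  0.2786] head 0.2095 gap 0.0111 F [-0.1  0.1 -0.9] tilt [-0.0003  0.0008]
yaw 0.0025 offset after yaw [0.0005 0.0019 0.0386]
```

Emit:
{"api": "drive_tool", "payload": {
  "offset": [
    [0.0005,0.002,0.005],
    [0,0,0.013],
    [0,0,0.013],
    [0,0,0.007],
    [0,0,0],
    [0,0,0],
    [0,0,0],
    [0,0,0]
  ],
  "yaw": [0.002,0,0,0,0,0,0,0]
}}

```text
t: 24.65
position: [0.5541, -0.2577, 0.2417]
tcp_rot: [[0.979, 0.203, 0.001], [0.203, -0.979, -0.001], [0.001, 0.001, -1.0]]
ft_force: [0.2, -0.9, -0.9]
finger_gap: 0.0108
```

```bash
python3 go.py .5539 -.2555 .19 .207
python3 - <<'E'
from ov import *
s=get_state();P=s['position']; z=P[2]*1000-105
w=(P[0],P[1],.207); c=(.5516,-.2438,.207)
for n,x0,y0 in (('top',270,150),('scene',160,110)):
    im=snapshot(n); cv2.imwrite(f'pics/j_{n}.png',im)
    overlay(im,n,x0,y0,80,80,7,[(body(w,box(80,4,z,z+.5)),(0,0,255)),(body(c,box(100,9,119.5,120)),(0,255,0))],f'pics/j{n}.png')
E
```

```text
t 24.65 pos [ 0.5541 -0.2577  0.2417] head 0.2048 gap 0.0108 F [ 0.2 -0.9 -0.9] tilt [ 0.0014 -0.0006]
yaw -0.0022 offset after yaw [ 0.0003 -0.0022  0.0517]
```

View pics/jscene.png

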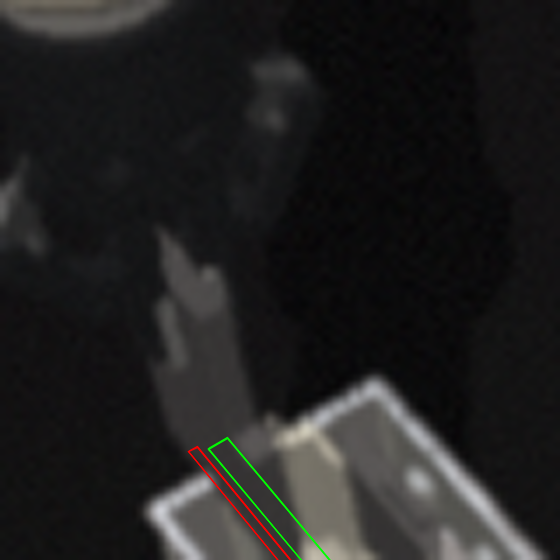

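View pics/jtop.png

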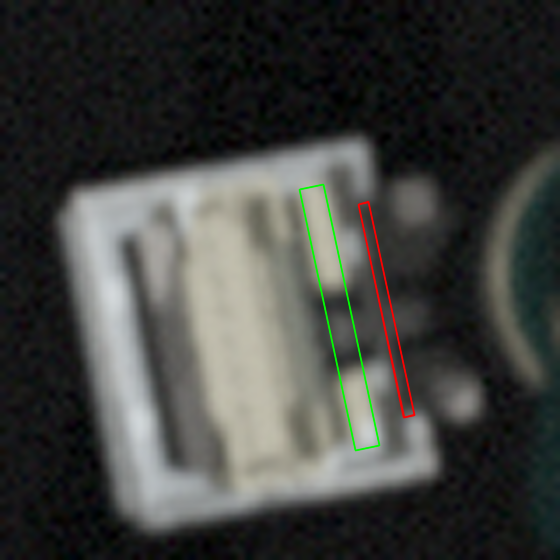

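Emit:
{"api": "drive_tool", "payload": {
  "offset": [
    [0,-0.001,0],
    [0,0,0.005],
    [0,0,0.005],
    [0,0,0],
    [0,0,0],
    [0,0,0],
    [0,0,0]
  ],
  "yaw": [0,0,0,0,0,0,0]
}}

```text
t: 25.33
position: [0.5534, -0.2567, 0.2308]
tcp_rot: [[0.979, 0.203, 0.0], [0.203, -0.979, -0.0], [0.0, 0.0, -1.0]]
ft_force: [-0.1, 0.3, -0.2]
finger_gap: 0.0113
```

```bash
python3 go.py .5539 -.2555 .19 .207
```

```text
t 25.33 pos [ 0.5534 -0.2567  0.2308] head 0.2047 gap 0.0113 F [-0.1  0.3 -0.2] tilt [ 0.0001 -0.0001]
yaw -0.0023 offset after yaw [ 0.0007 -0.0011  0.0408]
```

Emit:
{"api": "drive_tool", "payload": {
  "offset": [
    [0,-0.0005,0.004],
    [0,0,0.006],
    [0,0,0.007],
    [0,0,0.007],
    [0,0,0.007],
    [0,0,0.006],
    [0,0,0.004],
    [0,0,0],
    [0,0,0],
    [0,0,0]
  ],
  "yaw": [-0.002,0,0,0,0,0,0,0,0,0]
}}

```text
t: 26.17
position: [0.5535, -0.2562, 0.1901]
tcp_rot: [[0.979, 0.205, 0.001], [0.205, -0.979, -0.0], [0.0, 0.0, -1.0]]
ft_force: [-0.7, -0.3, -0.7]
finger_gap: 0.011
```

```bash
python3 go.py .5539 -.2555 .165 .207
python3 - <<'E'
from ov import *
for n,x0,y0 in (('top',270,150),('scene',160,120)):
    im=snapshot(n); cv2.imwrite(f'pics/k_{n}.png',im)
b=np.hstack([cv2.resize(cv2.imread(f'pics/k_{n}.png')[y0:y0+80,x0:x0+80],None,fx=5,fy=5,interpolation=cv2.INTER_CUBIC) for n,x0,y0 in (('top',270,150),('scene',160,130))]); cv2.imwrite('pics/k.png',b)
E
```

```text
t 26.17 pos [ 0.5535 -0.2562  0.1901] head 0.2067 gap 0.011 F [-0.7 -0.3 -0.7] tilt [ 0.0006 -0.0003]
yaw -0.0003 offset after yaw [ 0.0005 -0.0006  0.0251]
```

View pics/k.png

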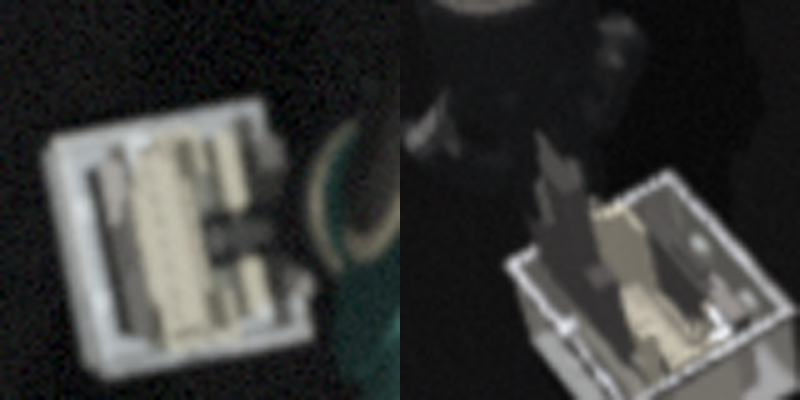

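Emit:
{"api": "drive_tool", "payload": {
  "offset": [
    [0,-0.0005,0.004],
    [0,0,0.005],
    [0,0,0.005],
    [0,0,0.005],
    [0,0,0.003],
    [0,0,0],
    [0,0,0]
  ],
  "yaw": [0,0,0,0,0,0,0]
}}

```text
t: 26.85
position: [0.553, -0.2556, 0.1674]
tcp_rot: [[0.979, 0.205, -0.001], [0.205, -0.979, 0.0], [-0.001, -0.0, -1.0]]
ft_force: [-0.4, 0.9, -1.0]
finger_gap: 0.0111
```

Emit:
{"api": "drive_tool", "payload": {
  "offset": [
    [0,0,0.003],
    [0,0,0.003],
    [0,0,0.003],
    [0,0,0.002],
    [0,0,0],
    [0,0,0]
  ],
  "yaw": [0,0,0,0,0,0]
}}

```text
t: 27.35
position: [0.5531, -0.2556, 0.1566]
tcp_rot: [[0.979, 0.205, -0.0], [0.205, -0.979, 0.0], [-0.0, -0.0, -1.0]]
ft_force: [0.3, 0.2, -0.1]
finger_gap: 0.0109
```

```bash
python3 go.py .5538 -.2550 .132 .207;  python3 -c "
from h import *; print(get_state()['wrist_torque'])"
```

```text
t 27.35 pos [ 0.5531 -0.2556  0.1566] head 0.2067 gap 0.0109 F [ 0.3  0.2 -0.1] tilt [-0.0003  0.0001]
yaw -0.0003 offset after yaw [ 0.0008 -0.0005  0.0246]
[-0.04152607 -0.01736721  0.03173839]
```

Emit:
{"api": "drive_tool", "payload": {
  "offset": [
    [0,-0.0005,0.003],
    [0,0,0.003],
    [0,0,0.003],
    [0,0,0.003],
    [0,0,0.002],
    [0,0,0],
    [0,0,0]
  ],
  "yaw": [0,0,0,0,0,0,0]
}}

```text
t: 27.93
position: [0.553, -0.2552, 0.1426]
tcp_rot: [[0.979, 0.205, -0.0], [0.205, -0.979, 0.0], [-0.0, -0.0, -1.0]]
ft_force: [0.3, -0.5, 0.3]
finger_gap: 0.0112
```

Emit:
{"api": "drive_tool", "payload": {
  "offset": [
    [0,0,0.002],
    [0,0,0.002],
    [0,0,0.001],
    [0,0,0],
    [0,0,0]
  ],
  "yaw": [0,0,0,0,0]
}}

```text
t: 28.35
position: [0.553, -0.2551, 0.1377]
tcp_rot: [[0.979, 0.205, -0.0], [0.205, -0.979, -0.0], [-0.0, -0.0, -1.0]]
ft_force: [-0.0, -0.2, -1.1]
finger_gap: 0.0108
```

Emit:
{"api": "drive_tool", "payload": {
  "offset": [
    [0,0,0.002],
    [0,0,0.001],
    [0,0,0],
    [0,0,0]
  ],
  "yaw": [0,0,0,0],
  "grip_force": 110
}}

```text
t: 28.68
position: [0.553, -0.2551, 0.1347]
tcp_rot: [[0.979, 0.205, -0.0], [0.205, -0.979, -0.0], [-0.0, -0.0, -1.0]]
ft_force: [0.2, 0.1, -0.7]
finger_gap: 0.011
```

Emit:
{"api": "drive_tool", "payload": {
  "offset": [
    [0,0,0.002],
    [0,0,0.001],
    [0,0,0],
    [0,0,0]
  ],
  "yaw": [0,0,0,0]
}}

```text
t: 29.02
position: [0.553, -0.2549, 0.1316]
tcp_rot: [[0.979, 0.205, -0.0], [0.205, -0.979, 0.0], [0.0, -0.0, -1.0]]
ft_force: [-0.1, 1.2, -1.5]
finger_gap: 0.0108
```

```bash
python3 go.py .5538 -.2550 .132 .207;  python3 -c "
from h import *; print(get_state()['wrist_torque'])"
```

```text
t 29.02 pos [ 0.553  -0.2549  0.1316] head 0.2065 gap 0.0108 F [-0.1  1.2 -1.5] tilt [-0.      0.0004]
yaw -0.0005 offset after yaw [ 0.0007  0.0003 -0.0004]
[ 0.24984355 -0.11424741 -0.22491676]
```

Emit:
{"api": "drive_tool", "payload": {
  "offset": [
    [0,0,0.001],
    [0,0,0.001],
    [0,0,0],
    [0,0,0]
  ],
  "yaw": [0,0,0,0]
}}

```text
t: 29.35
position: [0.5533, -0.2549, 0.1304]
tcp_rot: [[0.979, 0.205, 0.001], [0.205, -0.979, 0.0], [0.001, -0.0, -1.0]]
ft_force: [-1.2, 2.5, 5.5]
finger_gap: 0.0104
```

Emit:
{"api": "drive_tool", "payload": {
  "offset": [
    [0,0,0.001],
    [0,0,0],
    [0,0,0]
  ],
  "yaw": [0,0,0]
}}

```text
t: 29.6
position: [0.5535, -0.255, 0.1302]
tcp_rot: [[0.979, 0.205, 0.001], [0.205, -0.979, -0.0], [0.001, 0.0, -1.0]]
ft_force: [-2.0, 2.8, 10.5]
finger_gap: 0.0105
```

```bash
python3 go.py .5538 -.2550 .132 .207;  python3 -c "
from h import *; print(get_state()['wrist_torque'])"
```

```text
t 29.6 pos [ 0.5535 -0.255   0.1302] head 0.2063 gap 0.0105 F [-2.   2.8 10.5] tilt [ 0.0009 -0.    ]
yaw -0.0007 offset after yaw [ 0.0003  0.0001 -0.0018]
[ 0.88552352  0.7194906  -0.30569456]
```

The wedge is binding at the expected height. Bearing down to about 30 N.

Emit:
{"api": "drive_tool", "payload": {
  "offset": [
    [0,-0.0005,0.001],
    [0,0,0.001],
    [0,0,0],
    [0,0,0],
    [0,0,0]
  ],
  "yaw": [0,0,0,0,0]
}}

```text
t: 30.02
position: [0.5537, -0.255, 0.1299]
tcp_rot: [[0.979, 0.205, 0.002], [0.205, -0.979, -0.001], [0.002, 0.001, -1.0]]
ft_force: [-4.8, 3.0, 18.4]
finger_gap: 0.0105
```

Emit:
{"api": "drive_tool", "payload": {
  "offset": [
    [0,0,0.001],
    [0,0,0],
    [0,0,0],
    [0,0,0]
  ],
  "yaw": [0,0,0,0]
}}

```text
t: 30.35
position: [0.5538, -0.2551, 0.1298]
tcp_rot: [[0.979, 0.205, 0.002], [0.205, -0.979, -0.001], [0.002, 0.002, -1.0]]
ft_force: [-6.4, 3.0, 24.9]
finger_gap: 0.0109
```

```bash
python3 go.py .5538 -.2550 .132 .207;  python3 -c "
from h import *; print(get_state()['wrist_torque'])"
```

```text
t 30.35 pos [ 0.5538 -0.2551  0.1298] head 0.206 gap 0.0109 F [-6.4  3.  24.9] tilt [ 0.0022 -0.0012]
yaw -0.001 offset after yaw [ 0.     -0.0001 -0.0022]
[ 1.33770133  1.90578287 -0.27910616]
```

Emit:
{"api": "drive_tool", "payload": {
  "offset": [
    [-0.0005,0,0.001],
    [0,0,0],
    [0,0,0],
    [0,0,0],
    [0,0,0],
    [0,0,0]
  ],
  "yaw": [0,0,0,0,0,0]
}}

```text
t: 30.85
position: [0.5538, -0.2551, 0.1297]
tcp_rot: [[0.979, 0.205, 0.003], [0.205, -0.979, -0.001], [0.003, 0.002, -1.0]]
ft_force: [-6.7, 4.3, 29.0]
finger_gap: 0.0111
```

```bash
python3 go.py .5538 -.2550 .132 .207
python3 - <<'E'
from ov import *
P=get_state()['position']; z=P[2]*1000-105; w=(P[0],P[1],.207); c=(.5516,-.2438,.207); out=[]
for n,x0,y0 in (('top',270,150),('scene',160,130)):
    im=snapshot(n); cv2.imwrite(f'pics/m_{n}.png',im)
    out.append(cv2.resize(im[y0:y0+80,x0:x0+80],None,fx=5,fy=5,interpolation=cv2.INTER_CUBIC))
    out.append(overlay(im,n,x0,y0,80,80,5,[(body(w,box(52,12,z+80,z+146)),(0,0,255)),(body(c,box(100,9,119.5,120)),(0,255,0))],'pics/tmp.png'))
cv2.imwrite('pics/m.png',np.vstack([np.hstack(out[:2]),np.hstack(out[2:])])[:, :])
b=cv2.imread('pics/m.png'); cv2.imwrite('pics/m.png',cv2.resize(b,(600,600)))
print(get_state()['ft_force'])
E
```

```text
t 30.85 pos [ 0.5538 -0.2551  0.1297] head 0.2062 gap 0.0111 F [-6.7  4.3 29. ] tilt [ 0.0032 -0.0013]
yaw -0.0008 offset after yaw [-0.     -0.0001 -0.0023]
[-6.77770638  3.54239599 29.64657885]
```

View pics/m.png

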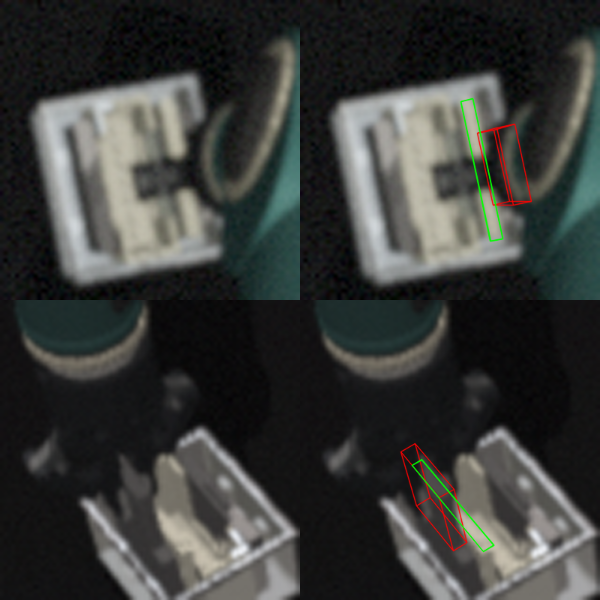

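View pics/m_scene.png

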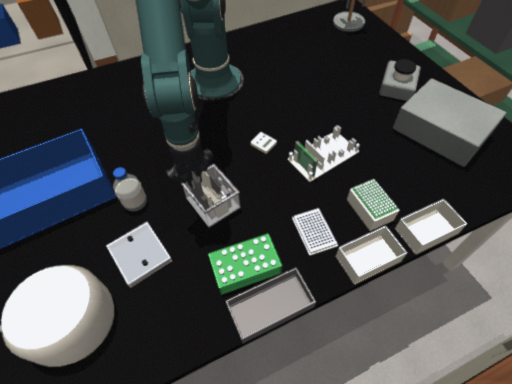

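The wedge sits in its gap between the cassette and the long wall, bound at the expected height and pressed with about 29 N. The bystanders are where they were. Handing in.

```bash
python3 -c "
from workcell import *
print(close_job()); s=get_state(); print(s['t'],s['position'],s['ft_force'],s['finger_gap'])"
```

```text
the job is handed in; nothing more can be done
None
the job is handed in; nothing more can be done
```

The cassette is standing in the open slot of the tank and the wedge is pushed down and bound behind it. I handed the job in at about 31 s, with the arm still gripping the wedge and bearing down.

- **Cassette:** I lowered it onto the rest strip, and it touched at the expected height. I then slid it to the gasket until I felt about 5 N sideways, and let go. Both cameras then showed it upright, within about 1 px of where it should be.
- **Wedge:** It went down thin end first between the cassette and the long wall, and began to bind at the expected height. At hand-in its top was about 171 mm above the bench (about 172 expected). The downward push was 29–30 N, with the grip set to 110 N.

**What disagreed:** The gasket was about 2 mm from where the images put it, so I placed the wedge from the contact point instead. A sideways force of about 7 N stayed on the wedge.

**Not confirmed:** In the last pictures the wedge and gripper hid part of the cassette. That it sits flush therefore rests on the contact and push forces and the part still visible from above. The other items appeared unmoved.

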